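# Let the tuna tin roll out of the tin rack

### The arm

A 6-joint arm with a two-finger parallel gripper is mounted at the origin on a cart in front of the work surface, level with it; the furniture and walls round the work are solid. World frame = base frame: x ahead of the robot, y to its left, z up, the work surface at z = 0. Lengths are in m, angles in rad, forces in N, time in s.
With the tool pointing down it reaches from about 0.35 to 0.775 m from the base axis. Payload 5.5 kg.
Tool frame: the origin (TCP) lies at the very end of the fingers, on their centre line; the grasp point (between the pads) lies 19 mm behind it; z points along the fingers, y is the line along which they close (so a half turn about z gives the same grasp; the last joint's range is limited). The gripper opens to 85 mm and grips with 20 to 120 N. Pads are 22 mm wide; open, the fingers measure 114 mm over their backs; the gripper's body (76 mm by 85 mm) begins 54 mm behind the grasp point. The pads swing forward as they close: fully open they stand 13 mm farther back than shut.
Start: joints at [1.019, 0.313, 0.046, 1.304, 0, 1.431], TCP at [0.23, 0.527, 0.231] pointing down, gripper open.
Joint ranges: [-2.76, 2.76], [-0.86, 1.69], [-1.03, 1.26], [-2.2, 2.34], [-1.47, 1.5], [-3.14, 3.14]. Speed limits (rad/s): [2.57, 2.57, 3.14, 3.14, 3.14, 3.14].

### API

Orientations are given as a unit quaternion [w, x, y, z].
In Python, from workcell import env gives the robot as it stands. The module is installed in compiled form; this text tells all that it offers.
- The arm moves only by the tool jog_arm, never from a script. Its argument "rows" is a list of rows, each a list of 6 numbers: the shift along the world's x, y, z in units of 40 mm (1.0 is 40 mm), then the turn, a rotation vector about the world's x, y, z in units of 6 degrees (1.0 is 6 degrees). In form: [[x, y, z, wx, wy, wz], ...]. A call has 1 to 12 rows; each row is the pose to reach, as a shift and turn from the pose commanded when the call began; what a row does not reach only later rows make up. A row lasts 1/12 s, in which the tool goes at most 41.7 mm and 7.16 degrees, less where a joint would pass 70% of its speed; a pose out of reach is approached as far as the arm can. A call with a gripper value outside its range is refused whole. "jaw" is the gripper command: -1 is fully open, 1 is shut, values between are in proportion, set as the call begins (left out, the last holds). The fingers move at their own pace and stop on an object; "force" is the grip in N (left out, the last holds). Time passes only in rows, so rows that repeat a pose let the fingers close. It gives the time, the measured TCP pose, the force, the opening and the grip force at its end, in the units of the state.
- env.get_state(): the state, without advancing time (a new reading comes with each control period).
- env.read_camera(name): name is "side" or "top"; returns a dict with "pixels" (420x560x3 uint8, red, green, blue), "mtx" (3x3 intrinsics, pixels), "cam_to_world" (4x4, takes a point from camera to world coordinates). Camera axes: x right, y up, looking along -z (the intrinsics and any distortion apply to the point x, -y, -z); pixel columns grow to the right and rows downward; lengths in m; the calibration is good to about 2 mm. A picture is of the moment at which its call begins. There is no depth.
- env.hand_in(): hands the job in; it is judged then, once.
The state is a dict: "clock": time; "joint_pos": joint angles; "qvel": joint speeds; "tau": joint torques, N m; "tcp_pos": TCP position; "orientation": TCP orientation; "wrist_force": force on the tool from outside, world axes, zero at the start; "ft_torque": the same for the moment, N m; "finger_gap": finger opening in m; "grip_force": force on a finger pad.
Only numpy, scipy, OpenCV 4.12 (cv2) and the standard library are available. Lean on these libraries where they do the work, as an engineer would, in place of code of your own. Each camera call takes 0.05 s, during which the arm holds its last target. There are 200 camera calls.

### The job

The white tin rack on the worktop has two sloping lanes, each closed by a gate on a rocking lever, and one lane holds the tuna tin, the other a plain blue tin. With closed fingers press down the orange pad of the lever whose lane holds the tuna tin and keep it down until the tuna tin has rolled right to the front of the rack, then let the pad come up so that the gate closes behind it. Do not touch the tins, leave the other lever and the blue tin alone, and disturb nothing else on the worktop.

Things in the scene. Friction and masses are not known exactly. Their poses are not given: they have to be found in the camera images.
- rack: White two-lane gravity tin rack, fixed, 262 x 126 x 150 mm. Origin: centre of its underside, on the worktop. Its -x is the front, towards the robot; +y is the left lane seen from the robot. Lanes run along x, centre lines at y = +30 and -30 mm, 43 mm wide, floor 20 mm high at the front, 56 mm at the back. A waiting tin leans on the closed gate, its centre near x = +60 mm.
- pad_left (a point): Orange square press pad, 28 x 28 x 12 mm, on the front end of the left lane's lever, overhanging before the rack. Origin: centre of its flat top, z out of the top; with the gate closed at (-200, +95, 151) mm in the rack frame. Free below down to the worktop. It swings down 59 mm in all, nearly straight (ending 9 mm nearer the rack, tilted with the lever).
- pad_right (a point): The same pad on the right lane's lever, at (-200, -95, 151) mm in the rack frame with the gate closed.
- lever_left (a joint): Left lane's lever, rad: 0 = pad up, gate closed; 0.60 = pad fully down at its stop, gate fully up. From about 0.45 (pad 45 mm down) a tin passes under the gate. Spring return: 1 to 2 N on the pad starts it, about 4 N holds it down; the gate closes by itself when the pad is let go.
- lever_right (a joint): The same for the right lane's lever.
- tuna_tin: Tuna tin, 86 mm diameter x 40 mm, 0.23 kg, pale label with a green and red picture, standing on its rim in one of the lanes (left or right, it varies) behind the gate. Origin: centre of one end face; its z axis is the tin's axis and lies across the lane, along the rack's y.
- tuna_mid (a point): The middle of the tuna tin (20 mm along its axis from its origin).
- blue_tin_round: Plain tin of the same size with a blue band and bare metal ends, standing on its rim in the other lane. Origin: centre of one end face, z along its axis.
- salt_shaker: Glass salt shaker, 44 mm wide, 90 mm tall, bystander. Origin: centre of its underside.
- spice_jar: Spice jar with red cap, 45 mm wide, 106 mm tall, bystander. Origin: centre of its underside.
- jam_jar: Jam jar with yellow lid, 66 mm wide, 100 mm tall, bystander. Origin: centre of its underside.
- match_box: Match box, 28 x 96 x 47 mm, bystander. Origin: centre of its underside.
- white_mug: White mug, 84 x 122 x 106 mm, bystander. Origin: centre of its underside.
- rack_stop (a point): Top of the rack's front stop, middle of its inner face, at (-120, 0, 76) mm in the rack frame. A tin that has rolled right to the front rests against this stop, its centre at x = -77 mm in the rack frame.
- rack_pivot (a point): Middle of the steel rod across the rack on which both levers rock, at (-100, 0, 135) mm in the rack frame, along the rack's y. Pad centres are 100 mm in front of it, the gates 112 mm behind it.
There are look-alikes about, which are no part of the job. Leave any purple or turquoise look-alike of the blue_tin_round alone. There is more than one size of the tuna_tin; the one meant has the size given above.

How it is judged:
On the way, in this order (a step that is already met when the one before it is completed fails the run):
1. the fingers press down the pad of the tuna tin's lever far enough to lift its gate (((y of tuna_mid in the frame of rack above 0 m and (value of joint lever_left above 0.38 rad and contact force between the fingers and lever_left_c5 above 0.5 N)) or (y of tuna_mid in the frame of rack below 0 m and (value of joint lever_right above 0.38 rad and contact force between the fingers and lever_right_c5 above 0.5 N)))), for 0.1 s.
2. the tuna tin has rolled to the front stop while the pad is still held down (x of tuna_tin in the frame of rack below -0.06 m and ((y of tuna_mid in the frame of rack above 0 m and (value of joint lever_left above 0.3 rad and contact force between the fingers and lever_left_c5 above 0.5 N)) or (y of tuna_mid in the frame of rack below 0 m and (value of joint lever_right above 0.3 rad and contact force between the fingers and lever_right_c5 above 0.5 N)))), for 0.1 s.
At the end, for the whole second after the job is handed in: The tuna tin stands at rest on its rim in its own lane against the front stop (centre 60 to 95 mm in front of the rack's centre), both gates are closed (levers under 0.06 rad) and the blue tin still waits behind its gate (x of tuna_tin in the frame of rack between -0.095 and -0.06 m and (y of tuna_mid in the frame of rack between 0.015 and 0.045 m or y of tuna_mid in the frame of rack between -0.045 and -0.015 m) and angle between the z axis of tuna_tin and the y axis of rack, either way round below 0.2 rad and height (world z) of tuna_mid between 0.055 and 0.085 m and linear speed of tuna_tin below 0.02 m/s and value of joint each of lever_left, lever_right below 0.06 rad and x of blue_tin_round in the frame of rack between 0.04 and 0.085 m); the robot touches nothing.
It fails at once if the other lever is pressed (more than 0.12 rad) ((y of tuna_mid in the frame of rack above 0 m and value of joint lever_right above 0.12 rad) or (y of tuna_mid in the frame of rack below 0 m and value of joint lever_left above 0.12 rad)).
It fails at once if the robot touches a tin (contact force between any of the fingers, the arm and tuna_tin above 0.3 N or contact force between any of the fingers, the arm and blue_tin_round above 0.3 N).
It fails at once if a bystander (salt shaker, spice jar, jam jar, match box, mug) is moved by more than 20 mm or tipped (distance of any of salt_shaker, spice_jar, jam_jar, match_box, white_mug from where it was at the start of the episode above 0.02 m or angle between any of salt_shaker, spice_jar, jam_jar, match_box, white_mug's own z axis and vertical above 0.3 rad).
It also fails if it takes over 35 s, if anything falls off the work surface, if the arm or the gripper's body presses on something with over 40 N, if the wrist force passes 120 N, or if a joint passes its speed limit or range.

## Working session

There is one attempt and no reset: what is moved stays moved. The work goes in short steps, Python scripts to look and compute and a tool call to move; the robot and the scene stay as the last step left them, time stands still between calls to the robot, and variables do not carry over. Pictures are saved under pics/ and viewed, at most 10 in all, crops included, and the job is handed in when it is done.

Besides the shell and the picture viewer there is one more tool, called after "Request:" as name(argument=value, ...) on one line, values as JSON. jog_arm: Moves the arm, as the interface text tells. Its arguments: {"type":"object","properties":{"rows":{"type":"array","items":{"type":"array","items":{"type":"number"}}},"jaw":{"type":"number"},"force":{"type":"number"}},"required":["rows"]}

```bash
mkdir -p pics; python3 - <<'E'
from workcell import env
import cv2,numpy as np,pickle
d={}
for n in("top","side"):
    r=env.read_camera(n);d[n]=r;cv2.imwrite(f"pics/{n}0.png",r["pixels"][...,::-1])
    print(n,r["mtx"].tolist(),np.round(r["cam_to_world"],3).tolist(),[k for k in r])
pickle.dump(d,open("d.pkl","wb"))
E
```

```text
top [[425.2857818664853, 0.0, 275.7681117723519], [0.0, 425.2857818664853, 209.7430776355482], [0.0, 0.0, 1.0]] [[-0.008, 0.995, -0.102, 0.429], [-1.0, -0.008, 0.007, 0.137], [0.006, 0.102, 0.995, 1.483], [0.0, 0.0, 0.0, 1.0]] ['pixels', 'mtx', 'cam_to_world']
side [[481.50215344705344, 0.0, 288.35686405427293], [0.0, 481.50215344705344, 209.22800427907939], [0.0, 0.0, 1.0]] [[0.938, 0.245, -0.246, 0.174], [-0.347, 0.637, -0.689, -0.929], [-0.012, 0.731, 0.682, 1.175], [0.0, 0.0, 0.0, 1.0]] ['pixels', 'mtx', 'cam_to_world']
```

View pics/top0.png

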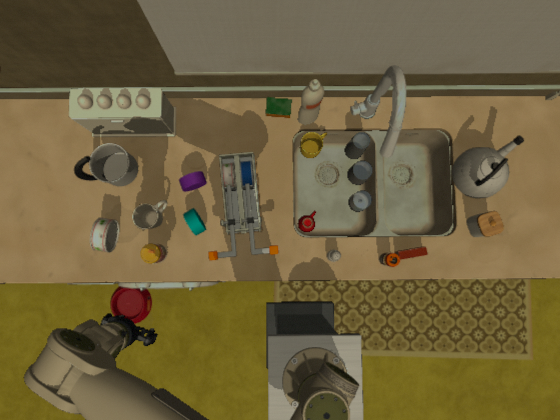

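View pics/side0.png

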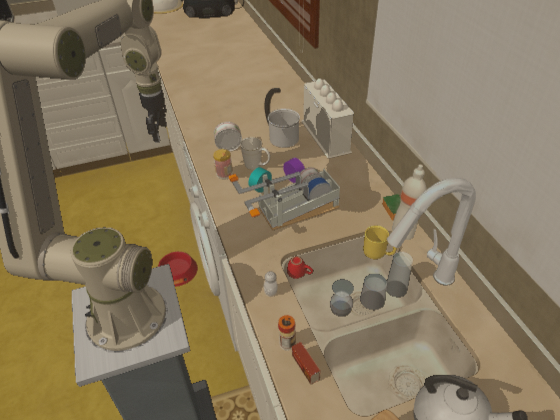

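The top view shows the rack at about (240,192), with orange pads at (213,255) and (274,250). The waiting tins are a pale one at (230,175) in the left lane and a blue one at (247,172) in the right. Things that could be mistaken for a wanted tin or pad:
- a purple tin at (192,181)
- a turquoise tin at (194,221)
- a white round tin at (105,235)
- the jam jar's yellow lid at (152,253)
- the orange-red cap at (390,259)

I'll check the left lane in a close crop and triangulate the pads.

```bash
cat > h.py <<'E'
import cv2,numpy as np
def blobs(px,lo=(5,170,120),hi=(18,255,255),amin=15):
    m=cv2.inRange(cv2.cvtColor(px,cv2.COLOR_RGB2HSV),lo,hi)
    n,_,s,c=cv2.connectedComponentsWithStats(m)
    return [(c[i].round(1).tolist(),int(s[i,4])) for i in range(1,n) if s[i,4]>=amin]
def ray(r,uv):
    K=r["mtx"];T=r["cam_to_world"]
    d=np.array([(uv[0]-K[0,2])/K[0,0],-(uv[1]-K[1,2])/K[1,1],-1.])
    return T[:3,3],T[:3,:3]@d
def plane(r,uv,z):
    o,d=ray(r,uv);return o+d*(z-o[2])/d[2]
def tri(r1,u1,r2,u2):
    o1,d1=ray(r1,u1);o2,d2=ray(r2,u2)
    t=np.linalg.lstsq(np.c_[d1,-d2],o2-o1,rcond=None)[0]
    a,b=o1+t[0]*d1,o2+t[1]*d2
    return (a+b)/2,np.linalg.norm(a-b)
E
python3 - <<'E'
import pickle,cv2,numpy as np
from h import *
d=pickle.load(open("d.pkl","rb"))
for n in d: print(n,blobs(d[n]["pixels"]))
for uv in((213,255),(274,250)): print(plane(d["top"],uv,.148).round(3))
a=cv2.resize(d["top"]["pixels"][140:270,170:300],(520,520),interpolation=2)
b=cv2.resize(d["side"]["pixels"][150:230,220:350],(520,320),interpolation=2)
cv2.imwrite("pics/c.png",cv2.copyMakeBorder(a,0,0,0,0,0)[...,::-1]);cv2.imwrite("pics/cs.png",b[...,::-1])
E
```

```text
top [([273.4, 249.4], 74), ([150.7, 251.0], 20), ([212.5, 255.1], 71), ([392.9, 259.4], 96)]
side [([232.9, 177.4], 50), ([387.8, 209.8], 56), ([254.3, 212.4], 59), ([178.7, 280.7], 42), ([286.1, 322.8], 141), ([305.0, 359.7], 297)]
[0.424 0.325 0.148]
[0.438 0.135 0.148]
```

View pics/c.png

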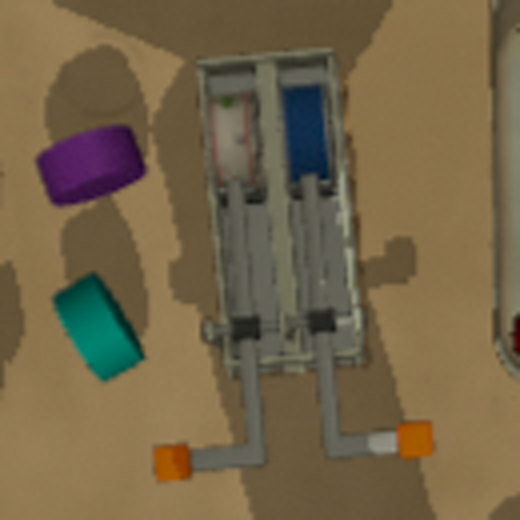

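View pics/cs.png

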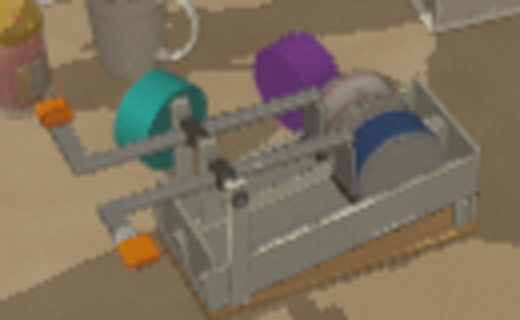

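The crops show the pale tin with the green and red picture in the left lane, top crop (235,140), and the blue tin in the right at (307,135). The target is therefore the left pad, at about pixel (212.5,255.1) in the top view and (232.9,177.4) in the side view.

```bash
python3 - <<'E'
import pickle
from h import *
from workcell import env
d=pickle.load(open("d.pkl","rb"));t,s=d["top"],d["side"]
for a,b in(((212.5,255.1),(232.9,177.4)),((273.4,249.4),(254.3,212.4))):
    print(tri(t,a,s,b),plane(t,a,.15).round(4),plane(s,b,.148).round(4))
L=plane(t,(212.5,255.1),.15);p=env.get_state()
print(((L-p["tcp_pos"])/.04).round(2),p["orientation"],p["clock"])
E
```

```text
(array([0.42475961, 0.32678996, 0.14516868]), np.float64(0.0011664608851703338)) [0.4242 0.3262 0.15  ] [0.4246 0.3232 0.148 ]
(array([0.44097755, 0.13630583, 0.14472653]), np.float64(0.0012241264780398769)) [0.4403 0.1365 0.15  ] [0.4407 0.1328 0.148 ]
[ 4.86 -5.01 -2.01] [-2.70550637e-04  2.04448545e-01  9.78876978e-01 -7.62954329e-04] 0.1
```

Request:
jog_arm(rows=[[0,0,0.2,0,0,0],[0.3,-0.3,0.2,0,0,0],[0.9,-0.9,0.2,0,0,0],[1.5,-1.6,0.2,0,0,0],[2.2,-2.3,0.2,0,0,0],[2.8,-2.9,0.2,0,0,0],[3.4,-3.6,0.2,0,0,0],[4.0,-4.2,0.2,0,0,0],[4.5,-4.7,0.2,0,0,0],[4.8,-5.0,0.1,0,0,0],[4.8,-5.0,0,0,0,0],[4.8,-5.0,0,0,0,0]], jaw=1)

```text
clock: 1.1
tcp_pos: [0.4223, 0.3261, 0.2308]
orientation: [-0.001, 0.206, 0.979, -0.0]
wrist_force: [0.1, 1.2, -0.4]
finger_gap: -0.0001
grip_force: 0.0
```

Request:
jog_arm(rows=[[0.05,0,-0.6,0,0,0],[0.05,0,-1.2,0,0,0],[0.05,0,-1.7,0,0,0],[0.05,0,-1.95,0,0,0],[0.05,0,-2.15,0,0,0],[0.08,0,-2.4,0,0,0],[0.1,0,-2.6,0,0,0],[0.12,0,-2.8,0,0,0],[0.15,0,-3.0,0,0,0],[0.2,0,-3.15,0,0,0],[0.22,0,-3.3,0,0,0],[0.22,0,-3.3,0,0,0]])

```text
clock: 2.1
tcp_pos: [0.4318, 0.3271, 0.0987]
orientation: [0.0, 0.205, 0.979, 0.0]
wrist_force: [-1.6, 1.9, 4.0]
finger_gap: -0.0002
grip_force: 1.9
```

```bash
cat > look.py <<'E'
from workcell import env
from h import *
import sys
t=env.read_camera("top")["pixels"];s=env.read_camera("side")["pixels"]
a=cv2.resize(t[140:270,170:300],(400,400),interpolation=2);b=cv2.resize(s[140:240,210:350],(400,286),interpolation=2)
b=cv2.copyMakeBorder(b,0,114,0,0,0);cv2.imwrite(f"pics/{sys.argv[1]}.png",np.hstack([a,b])[...,::-1])
p=env.get_state();print(p["clock"],p["tcp_pos"],p["wrist_force"])
E
python3 look.py p1
```

```text
2.2 [0.43159552 0.32707711 0.09951721] [-0.65104419  1.25600143  4.37670242]
```

View pics/p1.png

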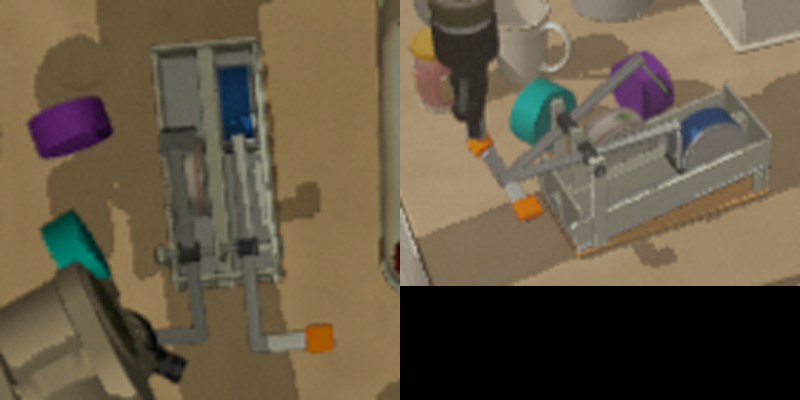

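The gate is up, with 4.4 N on the pad, and the tuna tin is rolling forward: it is at (195,175) in the top half and (615,125) in the side half. I'll hold the pad down.

Request:
jog_arm(rows=[[0,0,0,0,0,0],[0,0,0,0,0,0],[0,0,0,0,0,0],[0,0,0,0,0,0],[0,0,0,0,0,0],[0,0,0,0,0,0],[0,0,0,0,0,0],[0,0,0,0,0,0],[0,0,0,0,0,0],[0,0,0,0,0,0],[0,0,0,0,0,0],[0,0,0,0,0,0]])

```text
clock: 3.2
tcp_pos: [0.431, 0.3269, 0.0993]
orientation: [0.0, 0.204, 0.979, -0.0]
wrist_force: [0.4, 1.6, 5.4]
finger_gap: 0.0002
grip_force: 1.9
```

Request:
jog_arm(rows=[[0,0,0,0,0,0],[0,0,0,0,0,0],[0,0,0,0,0,0],[0,0,0,0,0,0],[0,0,0,0,0,0],[0,0,0,0,0,0],[0,0,0,0,0,0],[0,0,0,0,0,0],[0,0,0,0,0,0],[0,0,0,0,0,0],[0,0,0,0,0,0],[0,0,0,0,0,0]])

```text
clock: 4.2
tcp_pos: [0.4309, 0.3269, 0.0993]
orientation: [-0.0, 0.204, 0.979, -0.0]
wrist_force: [0.1, 0.7, 3.4]
finger_gap: -0.0001
grip_force: 1.8
```

```bash
python3 look.py p2
```

```text
4.3 [0.43092554 0.32690707 0.09927719] [0.27576496 0.46274256 3.7157026 ]
```

View pics/p2.png

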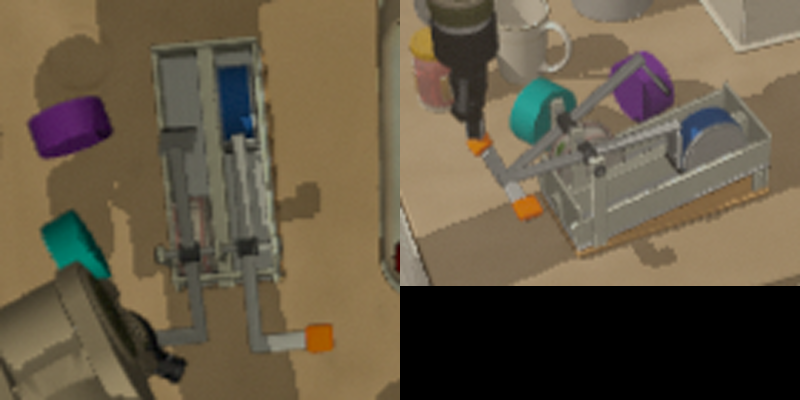

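The tuna tin is now at the front stop, spanning about (200,195) to (205,272) in the top half, and the pad is still down. I'll let the pad up along the same path and clear it.

Request:
jog_arm(rows=[[0,0,0.2,0,0,0],[-0.05,0,0.4,0,0,0],[-0.08,0,0.6,0,0,0],[-0.1,0,0.8,0,0,0],[-0.14,0,1.0,0,0,0],[-0.17,0,1.2,0,0,0],[-0.2,0,1.4,0,0,0],[-0.2,0,1.7,0,0,0],[-0.2,0,2.2,0,0,0],[-0.2,0,2.8,0,0,0],[-0.2,0,3.3,0,0,0],[-0.2,0,3.3,0,0,0]])

```text
clock: 5.3
tcp_pos: [0.4249, 0.3281, 0.2361]
orientation: [0.003, 0.204, 0.979, 0.002]
wrist_force: [-0.1, 1.5, 0.9]
finger_gap: -0.0001
grip_force: 0.0
```

Request:
jog_arm(rows=[[-0.5,0.5,0,0,0,0],[-1,1,0,0,0,0],[-1.5,1.5,0,0,0,0],[-2,2,0,0,0,0],[-2.5,2.5,0,0,0,0],[-3,3,0,0,0,0],[-3,3,0,0,0,0],[-3,3,0,0,0,0],[-3,3,0,0,0,0],[-3,3,0,0,0,0]])

```text
clock: 6.13
tcp_pos: [0.3036, 0.4464, 0.2312]
orientation: [0.0, 0.205, 0.979, -0.0]
wrist_force: [0.4, -0.4, 0.4]
finger_gap: -0.0003
grip_force: 0.0
```

```bash
python3 look.py p3
```

```text
6.2333 [0.30379373 0.44628642 0.23127611] [-1.06751311 -0.06285703  0.7704718 ]
```

View pics/p3.png

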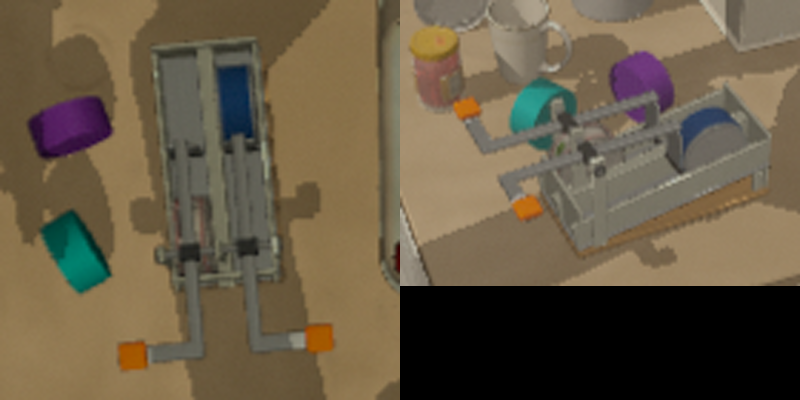

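The left pad is back up at (132,355) and its gate is closed at (185,150). The tuna tin is at the front at (193,235), the blue tin is still waiting at (235,102), and nothing else has moved.

```bash
python3 -c "
from workcell import env
print(env.hand_in())"
```

```text
the job is handed in; nothing more can be done
None
```

I pressed the left pad until the tuna tin reached the front stop, then let it up; the last picture shows both gates closed and the blue tin still waiting, and the job is handed in (no verdict was returned).

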